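# Clamp a brass bush in the hand press and hold it

## Task

Lay the brass bush lengthwise in the nest of the hand press's sliding carriage and let go of it, then push the carriage by its upright handle fully home under the plunger. Then press the sprung palm knob straight down 30 mm, so that its top is level with the steel gauge post behind it (never more than 6 mm beyond that), and finish while still holding it there, the bush clamped under the foot. Leave the elbow fitting, the small bearing cradle and the screwdriver where they lie.

Things in the scene. Friction and masses are not known exactly. Their poses are not given: they have to be found in the camera images.
- bush_mid (a point): Centre (half-way up, 26 mm above its underside) of the loose brass bush: a plain brass barrel lying on its side, 94 mm long along its y axis, 52 mm across (x) and 52 mm high, about 0.6 kg; it does not roll. Grasp it across the barrel (along x). It and the elbow fitting lie to the right of the press and may have changed places.
- brass_bush: The same brass bush; origin at the centre of its underside, axes as for bush_mid.
- nest (a point): Centre of the nest's floor on the press's sliding carriage, 30 mm above the bench. The nest is a rectangular pocket 64 mm along x and 106 mm along y (the way the carriage slides), with a steel rim 10 mm high, 8 mm thick at the long sides and 6 mm at the ends. The bush lies in it with its length along y, either way round, its centre then 26 mm above this point.
- handle (a point): On the axis of the carriage's upright handle, 18 mm below its top: steel post with a black round grip 23 mm thick; its top is 114 mm above the bench, the grip runs from 78 to 114 mm. The handle stands 95 mm from the nest's centre along the nest's +y. Axes as for nest.
- carriage (a joint): Travel of the carriage in m: 0 = loading end, 0.125 = fully home against its stop, nest exactly under the plunger. It grows as the carriage moves along the press's -y (to the robot's right). It starts between 0 and 0.02, is moved by about 3 N plus friction and stays where it is left.
- press: Grey hand clamping press fixed to the bench; origin on the bench below the plunger axis, column behind it at +x, the carriage's loading end at +y. Base plate 150 x 325 x 12 mm. The head over the plunger axis is 50 mm wide (y), from 29 mm in front of the axis back to the column, 124 to 160 mm above the bench. On it, 60 mm behind the axis, a 12 mm gauge post, its top 198 mm above the bench.
- knob_top (a point): Centre of the flat top of the black mushroom-shaped palm knob, 48 mm across and 24 mm high, on the press's plunger axis; its top is 228 mm above the bench when released and 198 mm when pressed 30 mm. Moves with the plunger.
- plunger: Steel plunger with the palm knob on top; origin at the centre of the plunger's lower end, 102 mm below knob_top. Slides straight down: mechanical end at 42 mm. A return spring pushes it up with 2 to 5 N; after 18 mm the foot meets a bush in the nest and the foot's own spring (600 N/m) adds to that, about 13 N of push in all at 30 mm. It springs back when let go.
- clamp_foot: Round steel foot, 28 mm across, sprung in the lower end of the plunger; origin at the centre of its underside, 100 mm above the bench when released; a bush in the nest has its top 82 mm above the bench.
- elbow_mid (a point): Centre of the loose black elbow pipe fitting with two nuts, 63 x 82 x 44 mm, a bystander of about the bush's size: leave it.
- cradle_b: Small steel bearing cradle, 66 x 65 x 11 mm, loose near the front edge of the bench: leave it. Origin under its centre.
- screwdriver: Screwdriver 224 mm long lying near the front edge of the bench: leave it. Origin under its centre.
There are look-alikes about, which are no part of the job. Several things look just like the brass_bush: the one meant starts nearest to the robot's base.

How it is judged:
By the outcome, as a careful person would: the job done as asked, in the order asked, and still so for the second after the job is handed in, while the arm keeps its last pose, push and grip.
It also fails if it takes over 62 s, if anything falls off the work surface, if the arm or the gripper's body presses on something with over 40 N, if the wrist force passes 120 N, or if a joint passes its speed limit or range.

## Robot

A 6-joint arm with a two-finger parallel gripper is mounted at the origin on a cart in front of the work surface, level with it; the furniture and walls round the work are solid. World frame = base frame: x ahead of the robot, y to its left, z up, the work surface at z = 0. Lengths are in m, angles in rad, forces in N, time in s.
With the tool pointing down it reaches from about 0.425 to 0.95 m from the base axis. Payload 3.5 kg.
Tool frame: the origin (TCP) lies at the very end of the fingers, on their centre line; the grasp point (between the pads) lies behind it (ctrl.grasp_offset is the z of the grasp point in the tool frame, in m); z points along the fingers, x is the direction in which the jaws open and shut, and the axes are right-handed (so a half turn about z gives the same grasp; the last joint's range is limited). The gripper opens to 85 mm and grips with 20 to 120 N. Pads are 22 mm wide; open, the fingers measure 114 mm over their backs; the gripper's body (76 mm by 85 mm) begins 54 mm behind the grasp point. The pads swing forward as they close: fully open they stand 13 mm farther back than shut.
Start: joints at [-1.278, 0.286, 1.577, -0, 1.279, -0.15], TCP at [0.289, -0.61, 0.231] pointing down, gripper open.
Joint ranges: [-2.77, 2.77], [-0.9, 2.22], [0.21, 2.48], [-1.53, 4.67], [0.24, 2.81], [-2.84, 2.84]. Speed limits (rad/s): [2.79, 2.79, 3.14, 3.14, 3.14, 3.14].

## Interface

Orientations are given as a unit quaternion [x, y, z, w].
In Python, from plant import ctrl gives the robot as it stands.
- The arm moves only by the shell command python3 -m jog 'ROWS' [FORCE]. ROWS is JSON, a list of rows, each an object with "grip": the closure, from 0 (fully open) to 1 (shut); "xyz": the shift along the tool's x, y, z in m, a list of three; "dr": the turn, a rotation vector about the tool's x, y, z in rad, a list of three. A call has 1 to 12 rows; each row is the pose to reach, as a shift and turn from the pose commanded when the call began, along the tool's axes at that moment; what a row does not reach only later rows make up. A row lasts 1/12 s, in which the tool goes at most 41.7 mm and 7.16 degrees, less where a joint would pass 70% of its speed; a pose out of reach is approached as far as the arm can. A call with a gripper value outside its range is refused whole. The fingers move at their own pace and stop on an object; FORCE is the grip in N (left out, the last holds). Time passes only in rows, so rows that repeat a pose let the fingers close. It gives the time, the measured TCP pose, the force and the opening at its end, in the units of the state.
- ctrl.get_state(): the state, without advancing time (a new reading comes with each control period).
- ctrl.read_camera(name): name is "scene" or "side" or "wrist"; returns the picture (384x512x3 uint8, red, green, blue); there is no depth.
- ctrl.get_calibration(name): a dict with "mtx" (3x3 intrinsics, pixels), "k1" (the pictures are not rectified: a ray, as slopes to the right and down, at radius r is drawn at 1 + k1 r^2 times it, then the intrinsics apply), "R" (3x3) and "t" (3): a world point X has camera coordinates R X + t; the wrist camera has in their place "hand_eye" (4x4, takes a point from camera to tool coordinates, whose origin is the TCP and whose axes are the tool frame's). Camera axes: x right, y down, z forward; pixel columns grow to the right and rows downward; lengths in m; the calibration is good to about 2 mm. A picture is of the moment at which its call begins: read the wrist's pose just before it. get_calibration takes no time and is no camera call.
- ctrl.sign_off(): hands the job in, once; it reports no verdict.
The state is a dict: "time": time; "qpos": joint angles; "dq": joint speeds; "joint_efforts": joint torques, N m; "eef_pos": TCP position; "tcp_rot": TCP orientation; "contact_force": force on the tool from outside, world axes, zero at the start; "wrist_torque": the same for the moment, N m; "opening": opening from 0.0 (shut) to 1.0 (fully open).
Only numpy, scipy, OpenCV 4.12 (cv2) and the standard library are available. Lean on these libraries where they do the work, as an engineer would, in place of code of your own. Each camera call takes 0.05 s, during which the arm holds its last target.

## Working session

There is one attempt and no reset: what is moved stays moved. The work goes in short steps, Python scripts to look and compute and a shell command to move; the robot and the scene stay as the last step left them, time stands still between calls to the robot, and variables do not carry over. Pictures are saved under pics/ and viewed, and the job is handed in when it is done.

```bash
ls; mkdir -p pics
python3 - <<'E'
from plant import ctrl
import cv2
s=ctrl.get_state();print(s, ctrl.grasp_offset)
for n in ["scene","side","wrist"]:
    im=ctrl.read_camera(n);cv2.imwrite(f"pics/{n}0.png",im[:,:,::-1])
    print(n,ctrl.get_calibration(n))
E
```

```text
pics
{'time': 0.0, 'qpos': array([-1.27797990e+00,  2.87164839e-01,  1.57817445e+00,  1.12454331e-05,
        1.27862118e+00, -1.49997139e-01]), 'dq': array([-7.49141758e-05, -3.30545886e-04, -5.92153361e-05, -5.38409962e-04,
        1.22367595e-03, -1.94215398e-03]), 'joint_efforts': array([-3.43394786e-04, -4.05982268e+01, -2.92629147e+01, -1.38936866e-04,
        5.78096719e-03, -3.37373329e-06]), 'eef_pos': array([ 0.28906434, -0.60924166,  0.22994913]), 'tcp_rot': array([ 8.45126741e-01, -5.34564674e-01, -8.91220338e-04, -7.79353520e-04]), 'contact_force': array([-0.7148108 , -0.71675553, -0.87263034]), 'wrist_torque': array([ 0.02727302,  0.02203022, -0.01112778]), 'opening': 0.9975657800201478} -0.0187
scene {'mtx': array([[491.03920138,   0.        , 250.50990966],
       [  0.        , 491.03920138, 188.63232973],
       [  0.        ,   0.        ,   1.        ]]), 'k1': -0.018389073638512072, 'R': array([[ 0.66919403, -0.74308681, -0.00115771],
       [-0.55522523, -0.49897679, -0.66539245],
       [ 0.49386668,  0.44591945, -0.74649283]]), 't': array([-0.38696721,  0.3261
[... 271 characters left out ...]
     [ 0.65067048,  0.50812325, -0.56430371],
       [-0.44603045, -0.34568547, -0.8255655 ]]), 't': array([ 0.36098142, -0.19168052,  1.88763681])}
wrist {'mtx': array([[270.99550683,   0.        , 258.81079783],
       [  0.        , 270.99550683, 195.28245675],
       [  0.        ,   0.        ,   1.        ]]), 'k1': -0.059695238882778584, 'hand_eye': array([[ 9.99999976e-01,  2.20613368e-04, -1.28600038e-05,
         7.60504873e-04],
       [-2.05206471e-04,  9.48609750e-01,  3.16448258e-01,
        -8.17334585e-02],
       [ 8.20118410e-05, -3.16448247e-01,  9.48609772e-01,
        -1.42018565e-01],
       [ 0.00000000e+00,  0.00000000e+00,  0.00000000e+00,
         1.00000000e+00]])}
```

View pics/scene0.png

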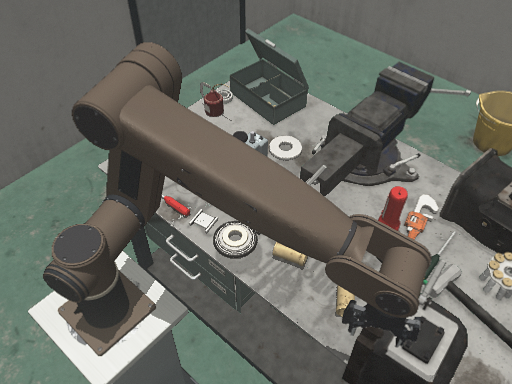

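View pics/side0.png

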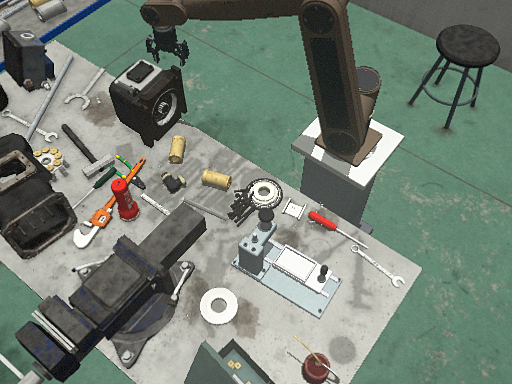

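View pics/wrist0.png

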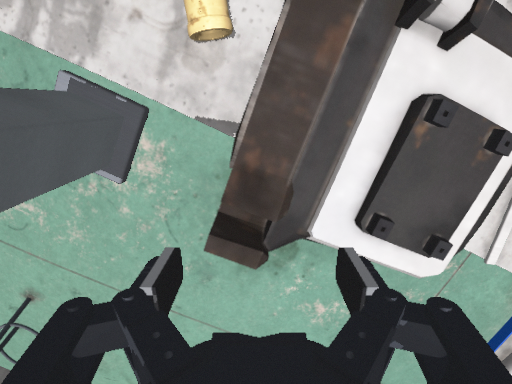

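The side view shows the press at (280,265), its knob near (265,213), the nest at (297,263) and the handle at (322,270). There are two brass barrels, at (216,179) and (177,148), with the elbow at (173,182). I'll zoom in to measure these.

```bash
cat > h.py <<'E'
import numpy as np,cv2
from plant import ctrl
from scipy.spatial.transform import Rotation as Rn
def cal(n,s=None):
    c=ctrl.get_calibration(n)
    if n=="wrist":
        T=np.eye(4);T[:3,:3]=Rn.from_quat(s['tcp_rot']).as_matrix();T[:3,3]=s['eef_pos']
        W=np.linalg.inv(T@c['hand_eye']);return c['mtx'],c['k1'],W[:3,:3],W[:3,3]
    return c['mtx'],c['k1'],c['R'],c['t']
def ray(n,uv,s=None):
    K,k,R,t=cal(n,s)
    p=cv2.undistortPoints(np.array([[uv]],float),K,np.array([k,0,0,0.]))[0,0]
    return -R.T@t, R.T@np.array([p[0],p[1],1])
def onz(n,uv,z,s=None):
    o,d=ray(n,uv,s);return o+d*(z-o[2])/d[2]
def proj(n,X,s=None):
    K,k,R,t=cal(n,s)
    return cv2.projectPoints(np.array(X,float).reshape(-1,1,3),cv2.Rodrigues(R)[0],t,K,np.array([k,0,0,0.]))[0][:,0]
def snap(n,name,crop=None,f=1):
    im=ctrl.read_camera(n)[:,:,::-1].copy();cv2.imwrite(f"pics/{name}_full.png",im)
    return im
def zoom(im,name,x0,y0,x1,y1,f):
    cv2.imwrite(f"pics/{name}.png",cv2.resize(im[y0:y1,x0:x1],None,fx=f,fy=f,interpolation=cv2.INTER_CUBIC))
E
python3 - <<'E'
from h import *
im=cv2.imread('pics/side0.png')
zoom(im,'z1',220,170,360,330,3.7)
zoom(im,'z2',140,120,300,220,5)
print(onz('side',(216,179),.026),onz('side',(177,148),.026),onz('side',(173,182),.022))
E
```

```text
[ 0.46299386 -0.26085909  0.026     ] [ 0.44420157 -0.46528442  0.026     ] [ 0.56417936 -0.37390261  0.022     ]
```

View pics/z1.png

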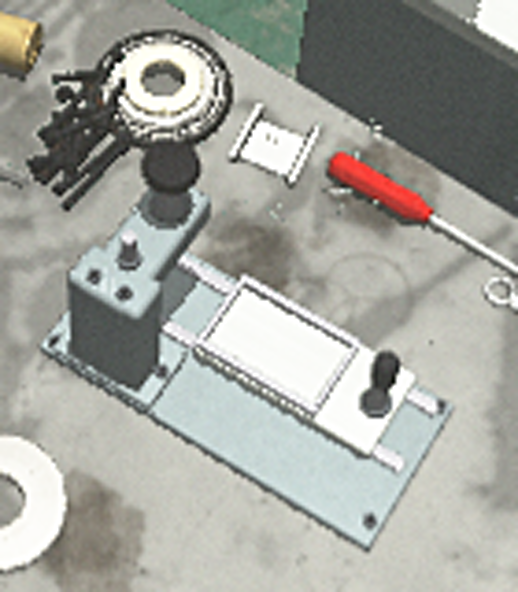

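View pics/z2.png

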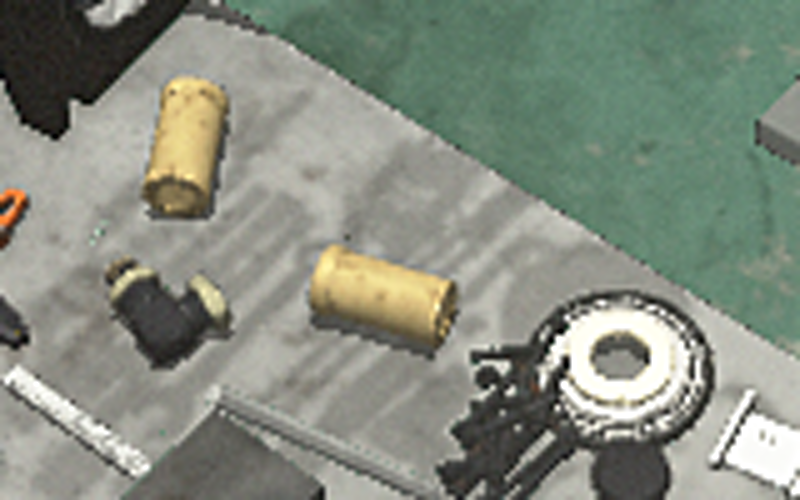

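Run:
```python
from h import *
from scipy.optimize import least_squares
f=lambda x,y:(220+(x+.5)/3.7-.5,170+(y+.5)/3.7-.5)
# press-frame points (x,y,z), carriage flag
P=[((75-75,0,0),)]
for nm,uv,z in [('platecorner L+y front',(450,405),.012),('plate +y back',(368,548),.012),('plate -y back',(43,347),.012),('knob',(171,162),.228),('post',(130,236),.198),('handletop',(386,357),.114),('rim a',(240,278),.04),('rim b',(357,348),.04),('rim c',(318,411),.04),('rim d',(202,345),.04)]:
    print(nm,onz('side',f(*uv),z).round(4))
im=cv2.imread('pics/side0.png')
hsv=cv2.cvtColor(im,cv2.COLOR_BGR2HSV)
m=((hsv[...,1]>70)&(hsv[...,0]>12)&(hsv[...,0]<32)).astype(np.uint8)
n,l,st,c=cv2.connectedComponentsWithStats(m)
for i in range(1,n):
    if st[i,4]>100: print(i,st[i],c[i])
# fit cylinder silhouette
i=l[179,216]
tgt=(l==i).astype(np.float32)
cnt=cv2.findContours(tgt.astype(np.uint8),0,2)[0]
def sil(p):
    x,y,a=p;th=np.linspace(0,2*np.pi,40)
    pts=[]
    for e in(-.047,.047):
        L=np.c_[.026*np.cos(th),np.full(40,e),.026+.026*np.sin(th)]
        pts.append(L)
    L=np.vstack(pts);c,s=np.cos(a),np.sin(a)
    W=np.c_[x+c*L[:,0]-s*L[:,1],y+s*L[:,0]+c*L[:,1],L[:,2]]
    u=proj('side',W);h=cv2.convexHull(u.astype(np.float32))
    r=np.zeros(tgt.shape,np.uint8);cv2.fillConvexPoly(r,np.round((h)*16).astype(int),1,shift=4)
    return r.astype(np.float32)
from scipy.optimize import minimize
g=lambda r:cv2.GaussianBlur(r,(0,0),1)
best=None
for a0 in np.arange(0,np.pi,np.pi/8):
    r=minimize(lambda p:((g(sil(p))-g(tgt))**2).sum(),[.46,-.26,a0],method='Nelder-Mead',options=dict(initial_simplex=[[.46,-.26,a0],[.475,-.26,a0],[.46,-.245,a0],[.46,-.26,a0+.3]]))
    if best is None or r.fun<best.fun:best=r
print(best.x,best.fun,tgt.sum())
```

```text
platecorner L+y front [0.5084 0.29   0.012 ]
plate +y back [0.6549 0.3042 0.012 ]
plate -y back [ 0.6786 -0.0153  0.012 ]
knob [0.5706 0.0351 0.228 ]
post [0.6292 0.0401 0.198 ]
handletop [0.553  0.2402 0.114 ]
rim a [0.5328 0.0869 0.04  ]
rim b [0.5259 0.2038 0.04  ]
rim c [0.5935 0.2103 0.04  ]
rim d [0.6043 0.099  0.04  ]
628 [169 136  17  27 340] [176.70294118 148.88235294]
646 [ 42 147  20  19 167] [ 53.4011976  154.53892216]
685 [202 169  29  20 377] [216.03713528 178.5596817 ]
[ 0.4610555  -0.26169765  0.3027325 ] 22.321950912475586 377.0
```

```bash
cat >> h.py <<'E'
def delta(xyz,yaw):
    s=ctrl.get_state();T=Rn.from_quat(s['tcp_rot'])
    G=Rn.from_matrix(np.array([[np.cos(yaw),np.sin(yaw),0],[np.sin(yaw),-np.cos(yaw),0],[0,0,-1]]))
    print('shift',(T.inv().apply(np.array(xyz)-s['eef_pos'])).round(4),'dr',(T.inv()*G).as_rotvec().round(4),'t',s['time'])
E
python3 -c "
from h import *
delta([.461,-.262,.25],.303)"
```

```text
shift [-0.2403 -0.3042 -0.0192] dr [-1.600e-03  1.300e-03 -1.431e+00] t 0.15
```

```bash
python3 -m jog '[{"grip":0,"xyz":[-0.24,-0.304,-0.019],"dr":[0,0,-1.43]},{"grip":0,"xyz":[-0.24,-0.304,-0.019],"dr":[0,0,-1.43]},{"grip":0,"xyz":[-0.24,-0.304,-0.019],"dr":[0,0,-1.43]},{"grip":0,"xyz":[-0.24,-0.304,-0.019],"dr":[0,0,-1.43]},{"grip":0,"xyz":[-0.24,-0.304,-0.019],"dr":[0,0,-1.43]},{"grip":0,"xyz":[-0.24,-0.304,-0.019],"dr":[0,0,-1.43]},{"grip":0,"xyz":[-0.24,-0.304,-0.019],"dr":[0,0,-1.43]},{"grip":0,"xyz":[-0.24,-0.304,-0.019],"dr":[0,0,-1.43]},{"grip":0,"xyz":[-0.24,-0.304,-0.019],"dr":[0,0,-1.43]},{"grip":0,"xyz":[-0.24,-0.304,-0.019],"dr":[0,0,-1.43]},{"grip":0,"xyz":[-0.24,-0.304,-0.019],"dr":[0,0,-1.43]},{"grip":0,"xyz":[-0.24,-0.304,-0.019],"dr":[0,0,-1.43]}]' 30
python3 - <<'E'
from h import *
s=ctrl.get_state();print(s['eef_pos'],s['tcp_rot'],s['qpos'])
im=snap('wrist','w1');delta([.461,-.262,.15],.303)
import pickle;pickle.dump(s,open('s1.pkl','wb'))
E
```

```text
time: 1.15
eef_pos: [0.4615, -0.2611, 0.2502]
tcp_rot: [0.988, 0.154, -0.0, -0.0]
contact_force: [-0.1, 0.1, 0.1]
opening: 1.003
[ 0.4615346  -0.26112712  0.25017747] [ 9.88007331e-01  1.54406917e-01 -1.07870521e-04 -7.77896580e-05] [-7.06290379e-01 -4.99070014e-02  1.91037810e+00 -6.50375786e-05
  1.28138013e+00 -1.01632610e+00]
shift [-0.0003  0.0002  0.1001] dr [-0.0003  0.0003  0.0057] t 1.2
```

View pics/w1_full.png

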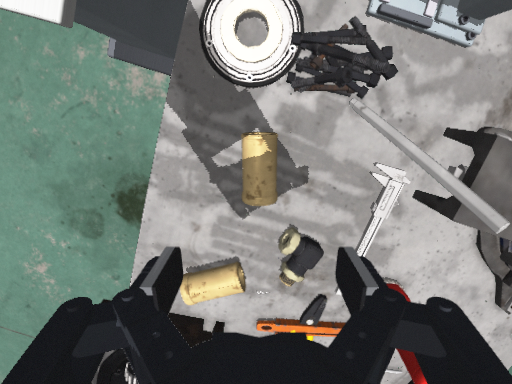

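The bush is at (259,168) in the wrist view, upright in the image, so the jaw yaw matches it. The look-alike is at (213,283) and the elbow at (300,255). I'll refine the pose with a silhouette fit, and check the press in this view too.

Run:
```python
from h import *
import pickle
from scipy.optimize import minimize
s=pickle.load(open('s1.pkl','rb'))
im=cv2.imread('pics/w1_full.png');hsv=cv2.cvtColor(im,cv2.COLOR_BGR2HSV)
m=((hsv[...,1]>70)&(hsv[...,0]>12)&(hsv[...,0]<32)).astype(np.uint8)
n,l,st,c=cv2.connectedComponentsWithStats(m)
i=l[185,259];print(st[i],c[i])
tgt=cv2.morphologyEx((l==i).astype(np.uint8),cv2.MORPH_CLOSE,np.ones((5,5))).astype(np.float32)
th=np.linspace(0,2*np.pi,40)
def sil(p):
    x,y,a=p
    L=np.vstack([np.c_[.026*np.cos(th),np.full(40,e),.026+.026*np.sin(th)] for e in(-.047,.047)])
    c,s_=np.cos(a),np.sin(a)
    W=np.c_[x+c*L[:,0]-s_*L[:,1],y+s_*L[:,0]+c*L[:,1],L[:,2]]
    h=cv2.convexHull(proj('wrist',W,s).astype(np.float32))
    r=np.zeros(tgt.shape,np.uint8);cv2.fillConvexPoly(r,np.round(h*16).astype(int),1,shift=4);return r.astype(np.float32)
g=lambda r:cv2.GaussianBlur(r,(0,0),1)
b=[.461,-.262,.303]
r=minimize(lambda p:((g(sil(p))-g(tgt))**2).sum(),b,method='Nelder-Mead',options=dict(initial_simplex=[b,[.475,-.262,.3],[.461,-.245,.3],[.461,-.262,.5]]))
print(r.x,r.fun,tgt.sum())
delta([r.x[0],r.x[1],.011],r.x[2])
```

```text
[ 241  132   37   74 2471] [259.01618778 167.89680291]
[ 0.46338114 -0.26205028  0.29594123] 179.96673583984375 2483.0
shift [0.002  0.001  0.2391] dr [-0.0003  0.0003  0.0127] t 1.2
```

```bash
python3 -m jog '[{"grip":0,"xyz":[0.002,0.001,0.04],"dr":[0,0,0.013]},{"grip":0,"xyz":[0.002,0.001,0.08],"dr":[0,0,0.013]},{"grip":0,"xyz":[0.002,0.001,0.12],"dr":[0,0,0.013]},{"grip":0,"xyz":[0.002,0.001,0.16],"dr":[0,0,0.013]},{"grip":0,"xyz":[0.002,0.001,0.19],"dr":[0,0,0.013]},{"grip":0,"xyz":[0.002,0.001,0.21],"dr":[0,0,0.013]},{"grip":0,"xyz":[0.002,0.001,0.225],"dr":[0,0,0.013]},{"grip":0,"xyz":[0.002,0.001,0.234],"dr":[0,0,0.013]},{"grip":0,"xyz":[0.002,0.001,0.239],"dr":[0,0,0.013]},{"grip":0,"xyz":[0.002,0.001,0.239],"dr":[0,0,0.013]}]' 45
python3 -m jog '[{"grip":1,"xyz":[0,0,0],"dr":[0,0,0]},{"grip":1,"xyz":[0,0,0],"dr":[0,0,0]},{"grip":1,"xyz":[0,0,0],"dr":[0,0,0]},{"grip":1,"xyz":[0,0,0],"dr":[0,0,0]},{"grip":1,"xyz":[0,0,0],"dr":[0,0,0]},{"grip":1,"xyz":[0,0,0],"dr":[0,0,0]},{"grip":1,"xyz":[0,0,0],"dr":[0,0,0]},{"grip":1,"xyz":[0,0,0],"dr":[0,0,0]}]' 45
python3 - <<'E'
from h import *
im=snap('side','s2');zoom(im,'z3',140,120,300,220,5)
E
```

```text
time: 2.03
eef_pos: [0.4628, -0.2629, 0.0105]
tcp_rot: [0.99, 0.144, -0.001, -0.001]
contact_force: [-1.1, -0.1, 0.9]
opening: 0.999
time: 2.7
eef_pos: [0.4641, -0.264, 0.013]
tcp_rot: [0.99, 0.144, 0.001, 0.001]
contact_force: [-2.6, 0.0, 6.8]
opening: 0.6
```

View pics/z3.png

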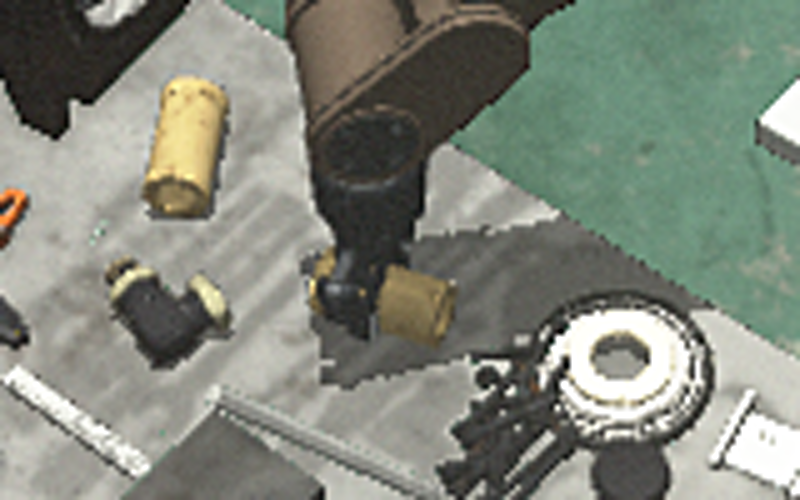

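```bash
python3 -m jog '[{"grip":1,"xyz":[0,0,-0.02],"dr":[0,0,0]},{"grip":1,"xyz":[0,0,-0.05],"dr":[0,0,0]},{"grip":1,"xyz":[0,0,-0.09],"dr":[0,0,0]},{"grip":1,"xyz":[0,0,-0.13],"dr":[0,0,0]},{"grip":1,"xyz":[0,0,-0.17],"dr":[0,0,0]},{"grip":1,"xyz":[0,0,-0.21],"dr":[0,0,0]},{"grip":1,"xyz":[0,0,-0.25],"dr":[0,0,0]},{"grip":1,"xyz":[0,0,-0.29],"dr":[0,0,0]},{"grip":1,"xyz":[0,0,-0.29],"dr":[0,0,0]}]' 45
python3 - <<'E'
from h import *
s=ctrl.get_state();print(s['eef_pos'],s['opening'],s['contact_force'])
delta([.564,.150,.30],.078)
E
```

```text
time: 3.5
eef_pos: [0.4659, -0.265, 0.3107]
tcp_rot: [0.99, 0.144, 0.005, 0.006]
contact_force: [1.6, -1.5, -2.3]
opening: 0.599
[ 0.46594342 -0.26499343  0.31068918] 0.5986142834072076 [ 1.58595142 -1.52367506 -2.29063357]
shift [ 0.2122 -0.3699  0.0078] dr [ 0.0122 -0.0105  0.211 ] t 3.5
```

```bash
python3 -m jog '[{"grip":1,"xyz":[0.021,-0.037,0],"dr":[0,0,0.02]},{"grip":1,"xyz":[0.042,-0.072,0],"dr":[0,0,0.04]},{"grip":1,"xyz":[0.062,-0.108,0],"dr":[0,0,0.06]},{"grip":1,"xyz":[0.082,-0.143,0],"dr":[0,0,0.08]},{"grip":1,"xyz":[0.102,-0.178,0],"dr":[0,0,0.1]},{"grip":1,"xyz":[0.122,-0.213,0],"dr":[0,0,0.12]},{"grip":1,"xyz":[0.142,-0.248,0],"dr":[0,0,0.14]},{"grip":1,"xyz":[0.162,-0.283,0],"dr":[0,0,0.16]},{"grip":1,"xyz":[0.182,-0.318,0],"dr":[0,0,0.18]},{"grip":1,"xyz":[0.202,-0.35,0],"dr":[0,0,0.2]},{"grip":1,"xyz":[0.213,-0.37,0],"dr":[0,0,0.211]},{"grip":1,"xyz":[0.213,-0.37,0],"dr":[0,0,0.211]}]' 45
python3 - <<'E'
from h import *
im=snap('side','s3');zoom(im,'z4',220,120,370,330,2.8)
s=ctrl.get_state();print(s['eef_pos'],s['tcp_rot'],s['opening'],s['contact_force'])
im=snap('wrist','w3')
import pickle;pickle.dump(s,open('s3.pkl','wb'))
delta([.564,.150,.20],.078)
E
```

```text
time: 4.5
eef_pos: [0.5609, 0.1569, 0.2975]
tcp_rot: [0.999, 0.041, -0.003, -0.001]
contact_force: [-0.3, -0.7, -5.4]
opening: 0.604
[0.56065271 0.15451582 0.29754712] [ 9.99155349e-01  4.09953336e-02 -2.82282998e-03 -4.56164731e-05] 0.6017278581908743 [ 0.03090963  0.04780739 -6.17695163]
shift [0.0036 0.0032 0.0979] dr [0.0005 0.0053 0.0023] t 4.6
```

View pics/w3_full.png

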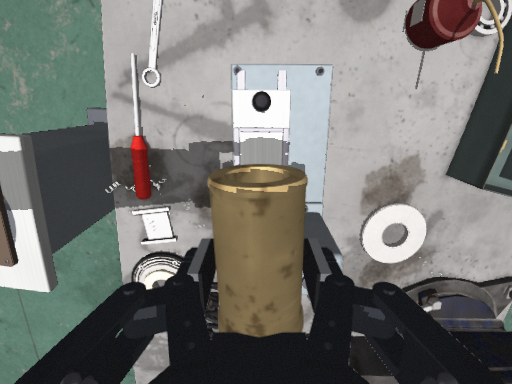

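View pics/z4.png

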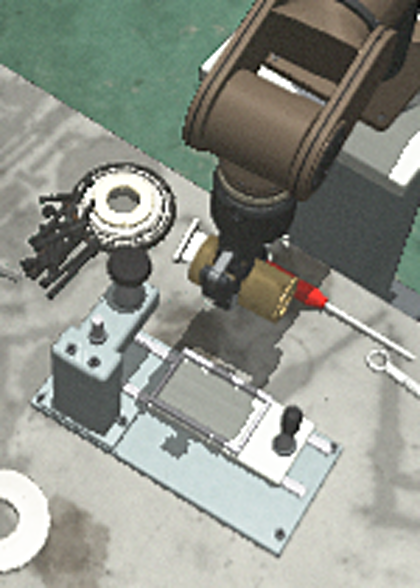

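Wrist view: the plate's far corners are at (232,65) and (332,65), the handle top is at (262,101), and the nest's +y rim is near row 133. The side view shows the bush held above the nest. Next I'll zoom in for nest measurements and the tilt of the held bush.

Run:
```python
from h import *
im=cv2.imread('pics/w3_full.png');zoom(im,'z5',215,55,345,225,3.5)
im=cv2.imread('pics/s3_full.png');zoom(im,'z6',270,190,360,290,6)
```

```text
(no output)
```

View pics/z5.png

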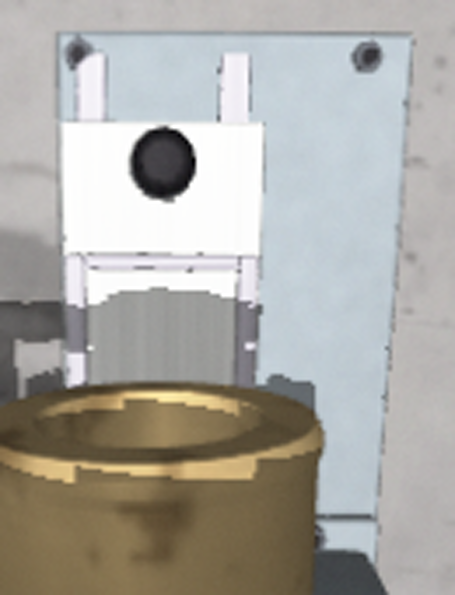

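View pics/z6.png

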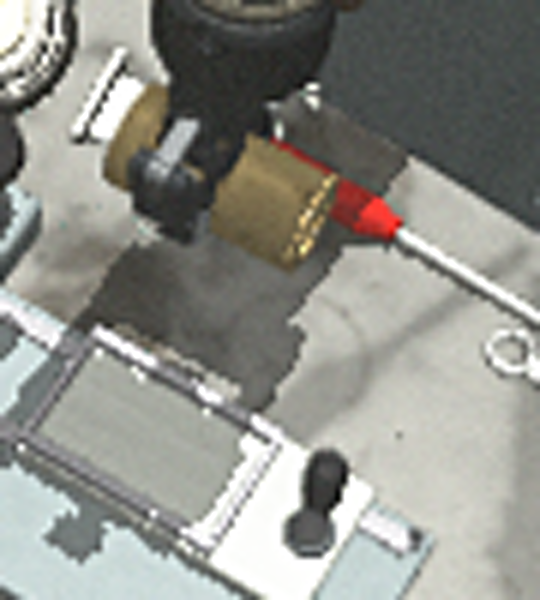

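Run:
```python
from h import *
import pickle
s=pickle.load(open('s3.pkl','rb'))
f=lambda x,y:(215+(x+.5)/3.5-.5,55+(y+.5)/3.5-.5)
for n,uv,z in [('rim outL',(66,256),.04),('rim outR',(257,256),.04),('rim inL',(88,270),.04),('rim inR',(238,270),.04),('handle',(164,159),.114),('cornL',(57,33),.012),('cornR',(411,34),.012),('side edge R',(377,560),.012)]:
    print(n,onz('wrist',f(*uv),z,s).round(4))
T=Rn.from_quat(s['tcp_rot']);th=np.linspace(0,2*np.pi,60)
a=cv2.imread('pics/w3_full.png');b=cv2.imread('pics/s3_full.png')
a=cv2.resize(a,None,fx=1.5,fy=1.5);b=cv2.resize(b[170:300,250:380],None,fx=4.5,fy=4.5,interpolation=cv2.INTER_CUBIC)
for pit,col in((0,(0,0,255)),(0.1,(0,255,0))):
  for e in(-.047,.047):
    c=np.array([0,-.002,-.013])  # bush centre in tool: z = -(.026-.013)
    L=np.c_[.026*np.cos(th),np.full(60,e),.026*np.sin(th)]
    L=Rn.from_rotvec([pit,0,0]).apply(L)+c
    W=T.apply(L)+s['eef_pos']
    cv2.polylines(a,[np.round(proj('wrist',W,s)*1.5).astype(int)],True,col,1)
    cv2.polylines(b,[np.round((proj('side',W)-[250,170])*4.5).astype(int)],True,col,1)
cv2.imwrite('pics/ov_w.png',a[200:550,200:560]);cv2.imwrite('pics/ov_s.png',b)
```

```text
rim outL [0.5193 0.2014 0.04  ]
rim outR [0.5977 0.2079 0.04  ]
rim inL [0.5287 0.1965 0.04  ]
rim inR [0.5905 0.2016 0.04  ]
handle [0.5562 0.2413 0.114 ]
cornL [0.5079 0.2896 0.012 ]
cornR [0.6544 0.3019 0.012 ]
side edge R [0.6757 0.0673 0.012 ]
```

View pics/ov_w.png

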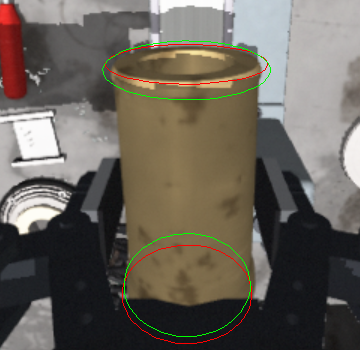

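View pics/ov_s.png

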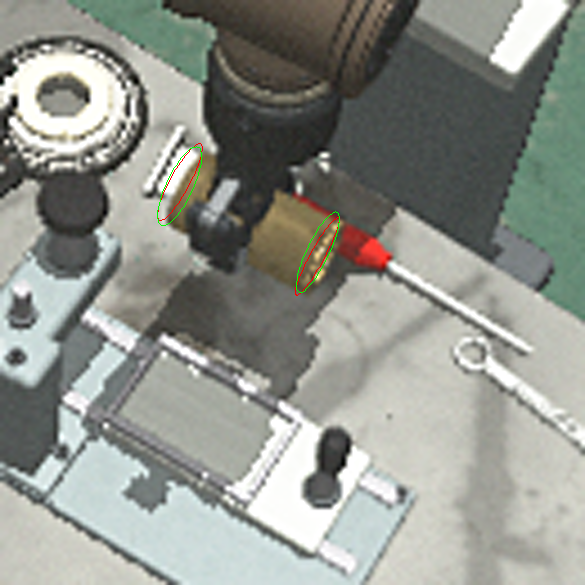

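```bash
python3 -c "
from h import *
delta([.5637,.1445,.10],.08)"
```

```text
shift [0.0034 0.0086 0.1979] dr [0.0005 0.0053 0.0003] t 4.6
```

```bash
python3 -m jog '[{"grip":1,"xyz":[0.0034,0.0086,0.03],"dr":[0,0,0]},{"grip":1,"xyz":[0.0034,0.0086,0.065],"dr":[0,0,0]},{"grip":1,"xyz":[0.0034,0.0086,0.1],"dr":[0,0,0]},{"grip":1,"xyz":[0.0034,0.0086,0.135],"dr":[0,0,0]},{"grip":1,"xyz":[0.0034,0.0086,0.165],"dr":[0,0,0]},{"grip":1,"xyz":[0.0034,0.0086,0.185],"dr":[0,0,0]},{"grip":1,"xyz":[0.0034,0.0086,0.195],"dr":[0,0,0]},{"grip":1,"xyz":[0.0034,0.0086,0.198],"dr":[0,0,0]},{"grip":1,"xyz":[0.0034,0.0086,0.198],"dr":[0,0,0]},{"grip":1,"xyz":[0.0034,0.0086,0.198],"dr":[0,0,0]}]' 45
python3 - <<'E'
from h import *
im=snap('side','s4');zoom(im,'z7',240,190,370,310,5)
s=ctrl.get_state();print(s['eef_pos'],s['tcp_rot'])
im=snap('wrist','w4')
delta([.5637,.1445,.05],.08)
E
```

```text
time: 5.43
eef_pos: [0.5673, 0.1435, 0.105]
tcp_rot: [0.999, 0.039, 0.001, -0.0]
contact_force: [-0.1, -0.3, -4.8]
opening: 0.6
[0.56769231 0.14371702 0.10558163] [ 9.99245675e-01  3.87794477e-02  2.05691888e-03 -6.26793041e-05]
shift [-0.0042 -0.0009  0.0557] dr [ 0.     -0.0044 -0.0022] t 5.5333
```

View pics/z7.png

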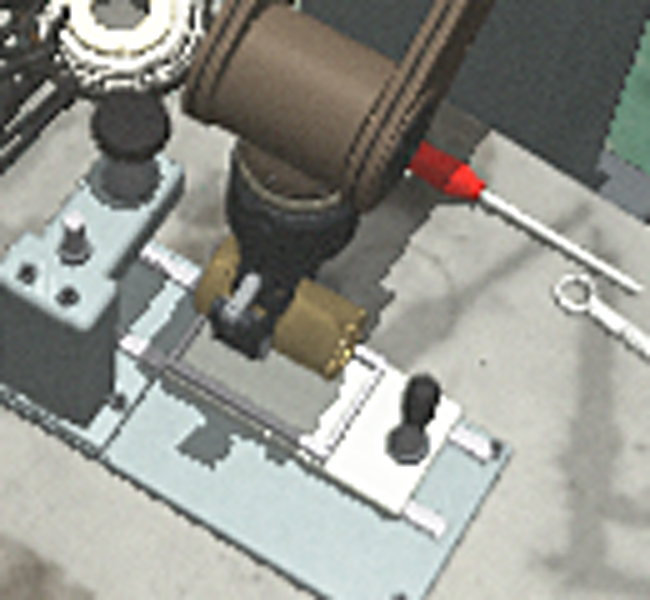

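View pics/w4_full.png

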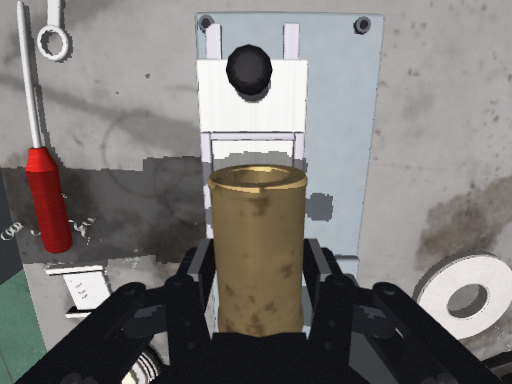

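```bash
python3 -m jog '[{"grip":1,"xyz":[0,0,0],"dr":[0,0,0]},{"grip":1,"xyz":[0,0,0],"dr":[0,0,0]},{"grip":1,"xyz":[0,0,0],"dr":[0,0,0]},{"grip":1,"xyz":[0,0,0],"dr":[0,0,0]},{"grip":1,"xyz":[0,0,0],"dr":[0,0,0]},{"grip":1,"xyz":[0,0,0],"dr":[0,0,0]}]' 45
python3 - <<'E'
from h import *
import pickle
s=ctrl.get_state();print(s['eef_pos'],s['tcp_rot'])
im=snap('wrist','w5');zoom(im,'z8',180,0,400,220,3)
pickle.dump(s,open('s5.pkl','wb'))
delta([.5637,.1445,.05],.08)
E
```

```text
time: 6.03
eef_pos: [0.566, 0.144, 0.1033]
tcp_rot: [0.999, 0.039, -0.0, -0.0]
contact_force: [0.7, 0.2, -6.1]
opening: 0.603
[0.56604072 0.14398102 0.10332716] [ 9.99237827e-01  3.90354413e-02 -3.43718402e-06 -8.62837008e-06]
shift [-0.0023 -0.0007  0.0533] dr [ 0.      0.0001 -0.002 ] t 6.0833
```

View pics/z8.png

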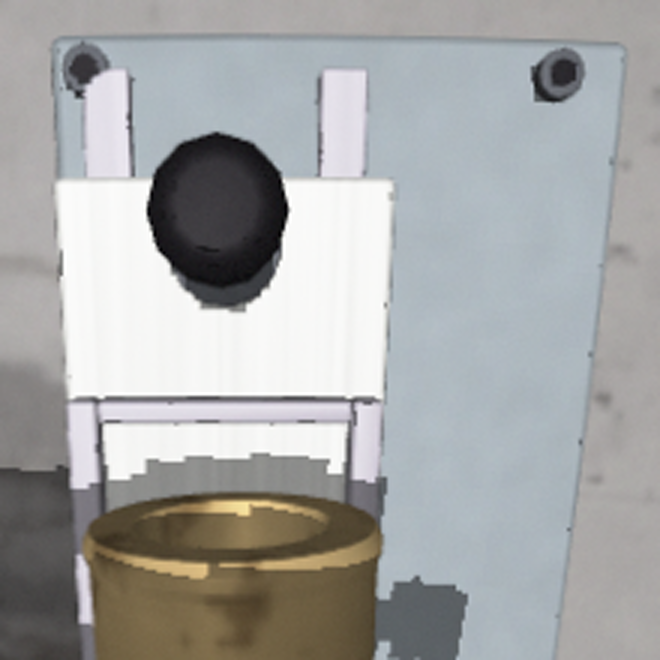

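Settled view: the nest's +y rim is at zoom (70..382, 402) on its outer edge and (97..352, 422) on its inner edge. The handle top is at about (218,203). I'll compute the nest position from these.

Run:
```python
from h import *
import pickle
s=pickle.load(open('s5.pkl','rb'))
f=lambda x,y:(180+(x+.5)/3-.5,(y+.5)/3-.5)
d=np.array([-.08,.997,0]);R={}
for n,uv,z in [('outL',(68,401),.04),('outR',(383,401),.04),('inL',(97,422),.04),('inR',(352,422),.04),('handle',(218,203),.114),('cornL',(55,39),.012),('cornR',(626,44),.012)]:
    R[n]=onz('wrist',f(*uv),z,s); print(n,R[n].round(4))
print((R['outL']+R['outR'])/2-.059*d,(R['inL']+R['inR'])/2-.053*d,R['handle']-.095*d)
```

```text
outL [0.5199 0.2016 0.04  ]
outR [0.598  0.2077 0.04  ]
inL [0.5272 0.1969 0.04  ]
inR [0.5909 0.2019 0.04  ]
handle [0.5562 0.2407 0.114 ]
cornL [0.5088 0.2894 0.012 ]
cornR [0.6544 0.3012 0.012 ]
[0.56364542 0.14580169 0.04      ] [0.56330757 0.14656496 0.04      ] [0.56378488 0.14601949 0.114     ]
```

```bash
python3 -m jog '[{"grip":1,"xyz":[-0.0023,0,0.01],"dr":[0,0,0]},{"grip":1,"xyz":[-0.0023,0,0.025],"dr":[0,0,0]},{"grip":1,"xyz":[-0.0023,0,0.04],"dr":[0,0,0]},{"grip":1,"xyz":[-0.0023,0,0.05],"dr":[0,0,0]},{"grip":1,"xyz":[-0.0023,0,0.053],"dr":[0,0,0]},{"grip":1,"xyz":[-0.0023,0,0.055],"dr":[0,0,0]},{"grip":1,"xyz":[-0.0023,0,0.055],"dr":[0,0,0]},{"grip":1,"xyz":[-0.0023,0,0.055],"dr":[0,0,0]},{"grip":1,"xyz":[-0.0023,0,0.055],"dr":[0,0,0]},{"grip":1,"xyz":[-0.0023,0,0.055],"dr":[0,0,0]}]' 45
python3 - <<'E'
from h import *
im=snap('side','s6');zoom(im,'z9',250,200,350,300,6)
delta([.5637,.144,.043],.08)
E
```

```text
time: 6.92
eef_pos: [0.5645, 0.1438, 0.0493]
tcp_rot: [0.999, 0.039, 0.001, -0.0]
contact_force: [-0.6, -0.4, -5.4]
opening: 0.596
shift [-0.0007 -0.0002  0.0062] dr [ 0.     -0.0016 -0.002 ] t 6.9667
```

View pics/z9.png

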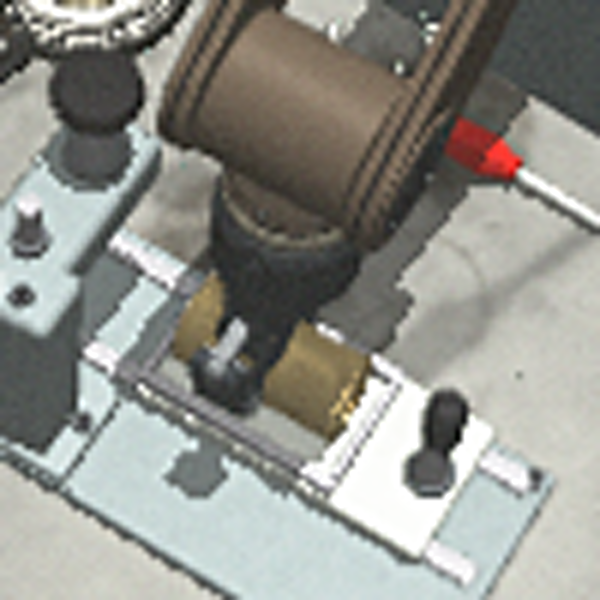

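```bash
python3 -m jog '[{"grip":1,"xyz":[0,0,0.002],"dr":[0,0,0]},{"grip":1,"xyz":[0,0,0.004],"dr":[0,0,0]},{"grip":1,"xyz":[0,0,0.005],"dr":[0,0,0]},{"grip":1,"xyz":[0,0,0.005],"dr":[0,0,0]},{"grip":1,"xyz":[0,0,0.005],"dr":[0,0,0]},{"grip":1,"xyz":[0,0,0.005],"dr":[0,0,0]}]' 45
python3 -m jog '[{"grip":1,"xyz":[0,0,0.001],"dr":[0,0,0]},{"grip":1,"xyz":[0,0,0.002],"dr":[0,0,0]},{"grip":1,"xyz":[0,0,0.002],"dr":[0,0,0]},{"grip":1,"xyz":[0,0,0.002],"dr":[0,0,0]}]' 45
```

```text
time: 7.47
eef_pos: [0.5637, 0.1437, 0.0432]
tcp_rot: [0.999, 0.039, -0.0, 0.0]
contact_force: [0.5, -0.0, -5.6]
opening: 0.601
time: 7.8
eef_pos: [0.5639, 0.1438, 0.043]
tcp_rot: [0.999, 0.039, -0.0, 0.0]
contact_force: [-4.7, 0.0, 4.3]
opening: 0.598
```

```bash
python3 -m jog '[{"grip":0,"xyz":[0,0,-0.001],"dr":[0,0,0]},{"grip":0,"xyz":[0,0,-0.001],"dr":[0,0,0]},{"grip":0,"xyz":[0,0,-0.001],"dr":[0,0,0]},{"grip":0,"xyz":[0,0,-0.001],"dr":[0,0,0]},{"grip":0,"xyz":[0,0,-0.001],"dr":[0,0,0]},{"grip":0,"xyz":[0,0,-0.001],"dr":[0,0,0]},{"grip":0,"xyz":[0,0,-0.001],"dr":[0,0,0]},{"grip":0,"xyz":[0,0,-0.001],"dr":[0,0,0]}]' 45
python3 -m jog '[{"grip":0,"xyz":[0,0,-0.02],"dr":[0,0,0]},{"grip":0,"xyz":[0,0,-0.05],"dr":[0,0,0]},{"grip":0,"xyz":[0,0,-0.085],"dr":[0,0,0]},{"grip":0,"xyz":[0,0,-0.12],"dr":[0,0,0]},{"grip":0,"xyz":[0,0,-0.155],"dr":[0,0,0]},{"grip":0,"xyz":[0,-0.02,-0.16],"dr":[0,0,0]},{"grip":0.5,"xyz":[0,-0.06,-0.16],"dr":[0,0,0]},{"grip":1,"xyz":[0,-0.1,-0.16],"dr":[0,0,0]},{"grip":1,"xyz":[0,-0.135,-0.16],"dr":[0,0,0]},{"grip":1,"xyz":[0,-0.135,-0.16],"dr":[0,0,0]},{"grip":1,"xyz":[0,-0.135,-0.16],"dr":[0,0,0]},{"grip":1,"xyz":[0,-0.135,-0.16],"dr":[0,0,0]}]' 45
python3 - <<'E'
from h import *
im=snap('side','s7');zoom(im,'z10',230,190,350,310,5)
s=ctrl.get_state();print(s['eef_pos'])
delta([.5637,.144,.043],.08)
im=snap('wrist','w7')
E
```

```text
time: 8.47
eef_pos: [0.5638, 0.1438, 0.0423]
tcp_rot: [0.999, 0.039, -0.0, -0.0]
contact_force: [0.3, -0.8, -0.1]
opening: 1.0
time: 9.47
eef_pos: [0.5531, 0.2781, 0.202]
tcp_rot: [0.999, 0.039, -0.0, 0.0]
contact_force: [0.1, -0.2, -0.8]
opening: 0.145
[0.55327544 0.2775491  0.20203875]
shift [1.000e-04 1.339e-01 1.591e-01] dr [ 0.0006  0.0005 -0.0026] t 9.5167
```

View pics/z10.png

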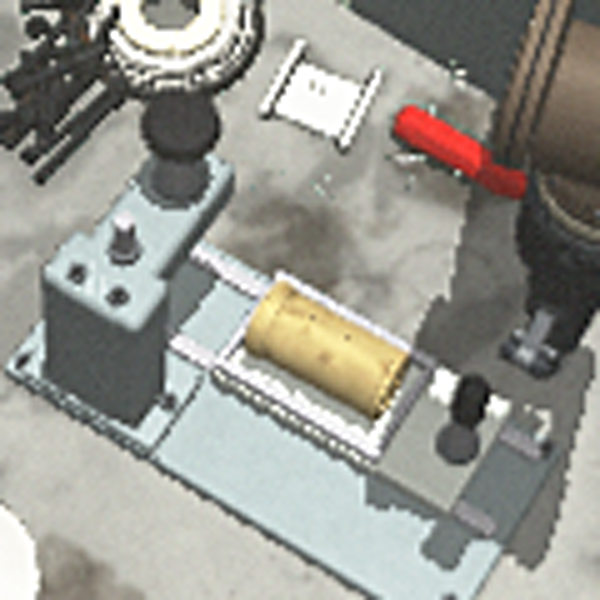

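View pics/w7_full.png

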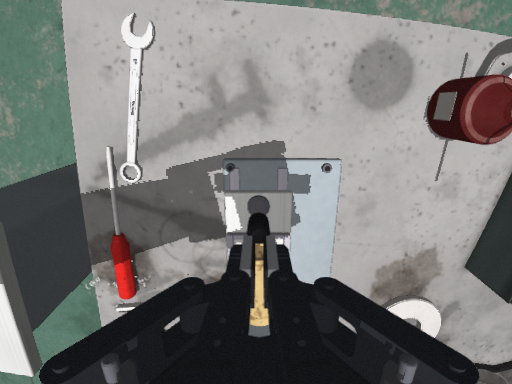

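```bash
python3 -m jog '[{"grip":1,"xyz":[0,-0.001,0.03],"dr":[0,0,0]},{"grip":1,"xyz":[0,-0.001,0.06],"dr":[0,0,0]},{"grip":1,"xyz":[0,-0.001,0.09],"dr":[0,0,0]},{"grip":1,"xyz":[0,-0.001,0.108],"dr":[0,0,0]},{"grip":1,"xyz":[0,-0.001,0.114],"dr":[0,0,0]},{"grip":1,"xyz":[0,-0.001,0.114],"dr":[0,0,0]},{"grip":1,"xyz":[0,-0.001,0.114],"dr":[0,0,0]},{"grip":1,"xyz":[0,-0.001,0.114],"dr":[0,0,0]}]' 45
python3 - <<'E'
from h import *
im=snap('side','s8');zoom(im,'z11',230,190,350,310,5)
s=ctrl.get_state();print(s['eef_pos'],s['contact_force'])
p=np.array([.5562,.241])-s['eef_pos'][:2];print('to handle tool x,y',Rn.from_quat(s['tcp_rot']).inv().apply([*p,0]))
E
```

```text
time: 10.23
eef_pos: [0.5548, 0.2793, 0.0906]
tcp_rot: [0.999, 0.039, 0.002, -0.0]
contact_force: [0.4, -0.6, 1.2]
opening: -0.0
[0.55483124 0.27951839 0.09077229] [0.07063559 0.40861788 0.01491367]
to handle tool x,y [-1.61788070e-03  3.85087040e-02 -4.33900774e-05]
```

View pics/z11.png

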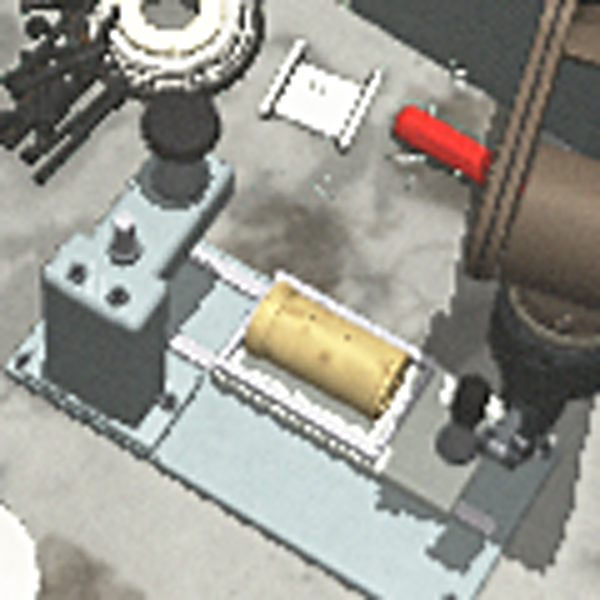

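```bash
python3 -m jog '[{"grip":1,"xyz":[-0.0015,0.01,0.002],"dr":[0,0,0]},{"grip":1,"xyz":[-0.0015,0.02,0.002],"dr":[0,0,0]},{"grip":1,"xyz":[-0.0015,0.03,0.002],"dr":[0,0,0]},{"grip":1,"xyz":[-0.0015,0.04,0.002],"dr":[0,0,0]},{"grip":1,"xyz":[-0.0015,0.05,0.002],"dr":[0,0,0]},{"grip":1,"xyz":[-0.0015,0.06,0.002],"dr":[0,0,0]},{"grip":1,"xyz":[-0.0015,0.07,0.002],"dr":[0,0,0]},{"grip":1,"xyz":[-0.0015,0.08,0.002],"dr":[0,0,0]},{"grip":1,"xyz":[-0.0015,0.09,0.002],"dr":[0,0,0]},{"grip":1,"xyz":[-0.0015,0.1,0.002],"dr":[0,0,0]},{"grip":1,"xyz":[-0.0015,0.105,0.002],"dr":[0,0,0]},{"grip":1,"xyz":[-0.0015,0.105,0.002],"dr":[0,0,0]}]' 45
python3 - <<'E'
from h import *
im=snap('side','s9');zoom(im,'z12',230,190,350,310,5)
s=ctrl.get_state();print(s['eef_pos'],s['contact_force'])
E
```

```text
time: 11.28
eef_pos: [0.5593, 0.1723, 0.0854]
tcp_rot: [0.999, 0.039, -0.001, 0.001]
contact_force: [1.0, 0.5, -0.2]
opening: -0.003
[0.5588915  0.1727489  0.08507058] [-0.11526376 -0.50541342  0.10859961]
```

View pics/z12.png

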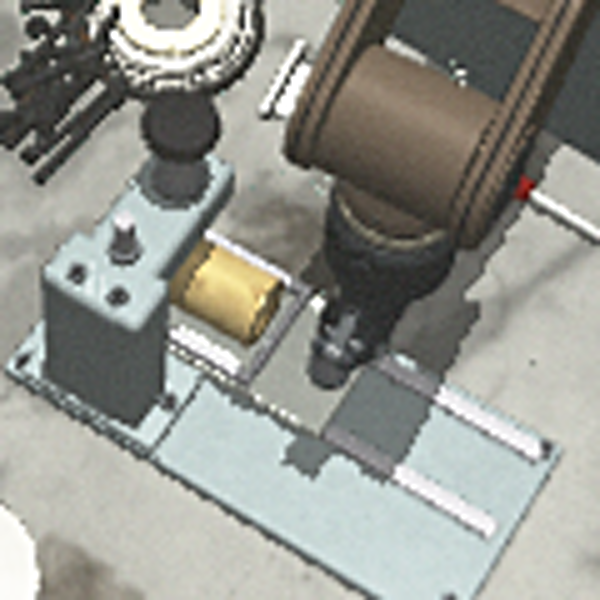

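```bash
python3 -m jog '[{"grip":1,"xyz":[0,0.006,0],"dr":[0,0,0]},{"grip":1,"xyz":[0,0.011,0],"dr":[0,0,0]},{"grip":1,"xyz":[0,0.015,0],"dr":[0,0,0]},{"grip":1,"xyz":[0,0.015,0],"dr":[0,0,0]},{"grip":1,"xyz":[0,0.015,0],"dr":[0,0,0]}]' 45
python3 -m jog '[{"grip":1,"xyz":[0,0.003,0],"dr":[0,0,0]},{"grip":1,"xyz":[0,0.006,0],"dr":[0,0,0]},{"grip":1,"xyz":[0,0.006,0],"dr":[0,0,0]},{"grip":1,"xyz":[0,0.006,0],"dr":[0,0,0]}]' 45
```

```text
time: 11.75
eef_pos: [0.561, 0.1588, 0.0861]
tcp_rot: [0.999, 0.039, -0.0, 0.001]
contact_force: [-0.2, -1.1, -0.3]
opening: -0.001
time: 12.08
eef_pos: [0.5615, 0.1533, 0.0863]
tcp_rot: [0.999, 0.039, -0.0, 0.0]
contact_force: [-0.4, 0.4, -0.4]
opening: -0.004
```

```bash
python3 -m jog '[{"grip":1,"xyz":[0,0.002,0],"dr":[0,0,0]},{"grip":1,"xyz":[0,0.004,0],"dr":[0,0,0]},{"grip":1,"xyz":[0,0.004,0],"dr":[0,0,0]},{"grip":1,"xyz":[0,0.004,0],"dr":[0,0,0]}]' 45
python3 -m jog '[{"grip":1,"xyz":[0,0.002,0],"dr":[0,0,0]},{"grip":1,"xyz":[0,0.003,0],"dr":[0,0,0]},{"grip":1,"xyz":[0,0.003,0],"dr":[0,0,0]},{"grip":1,"xyz":[0,0.003,0],"dr":[0,0,0]}]' 45
```

```text
time: 12.42
eef_pos: [0.5617, 0.1508, 0.0864]
tcp_rot: [0.999, 0.039, 0.0, -0.001]
contact_force: [-0.8, 6.3, -0.9]
opening: 0.003
time: 12.75
eef_pos: [0.5617, 0.1507, 0.0864]
tcp_rot: [0.999, 0.038, 0.0, -0.004]
contact_force: [-0.8, 14.7, -1.5]
opening: 0.001
```

```bash
python3 -m jog '[{"grip":1,"xyz":[0,-0.01,0],"dr":[0,0,0]},{"grip":1,"xyz":[0,-0.03,0],"dr":[0,0,0]},{"grip":1,"xyz":[0,-0.045,-0.02],"dr":[0,0,0]},{"grip":1,"xyz":[0,-0.045,-0.06],"dr":[0,0,0]},{"grip":1,"xyz":[0,-0.045,-0.1],"dr":[0,0,0]},{"grip":1,"xyz":[0,-0.045,-0.14],"dr":[0,0,0]},{"grip":1,"xyz":[0,-0.045,-0.18],"dr":[0,0,0]},{"grip":1,"xyz":[0,-0.045,-0.22],"dr":[0,0,0]},{"grip":1,"xyz":[0,-0.04,-0.25],"dr":[0,0,0]},{"grip":1,"xyz":[0,-0.02,-0.25],"dr":[0,0,0]},{"grip":1,"xyz":[0,-0.02,-0.25],"dr":[0,0,0]},{"grip":1,"xyz":[0,-0.02,-0.25],"dr":[0,0,0]}]' 45
python3 - <<'E'
from h import *
im=snap('side','s10');zoom(im,'z13',230,190,350,310,5)
import pickle
s=ctrl.get_state();print(s['eef_pos'],s['contact_force'],s['dq'].round(3))
pickle.dump(s,open('s10.pkl','wb'))
snap('wrist','w10')
E
```

```text
time: 13.75
eef_pos: [0.5607, 0.1655, 0.3368]
tcp_rot: [0.999, 0.038, 0.001, 0.001]
contact_force: [0.3, 0.1, 0.0]
opening: -0.002
[0.56026139 0.16600187 0.33560729] [-0.56226492  0.684881    0.29571329] [0.015 0.017 0.017 0.007 0.003 0.002]
```

View pics/z13.png

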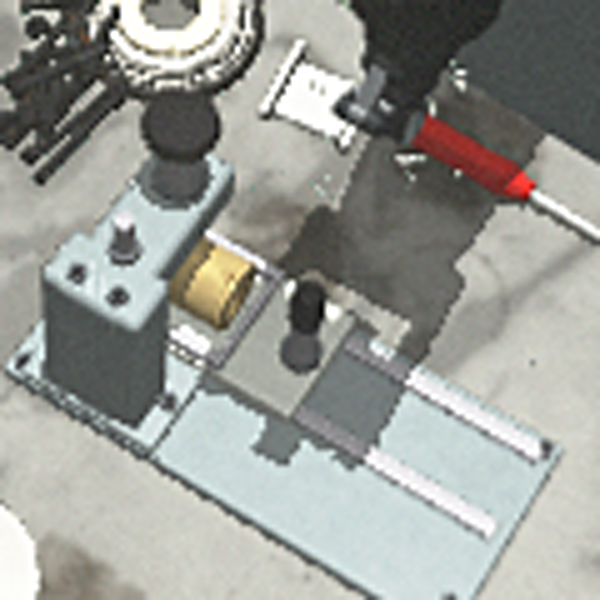

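View pics/w10_full.png

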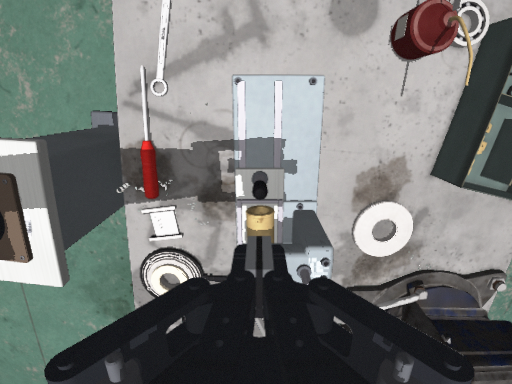

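Run:
```python
from h import *
im=cv2.imread('pics/s10_full.png')
zoom(im,'z14',240,195,300,250,10)
f=lambda x,y:(230+(x+.5)/5-.5,190+(y+.5)/5-.5)
h=onz('side',f(307,289),.114);print('handle',h, 'nest',h-.095*np.array([-.08,.997,0]))
for ax in[(.571,.035),(.5725,.034)]:
  th=np.linspace(0,2*np.pi,40)
  z=cv2.imread('pics/z14.png')
  W=np.c_[ax[0]+.024*np.cos(th),ax[1]+.024*np.sin(th),np.full(40,.228)]
  u=(proj('side',W)-[240,195]+.5)*10
  cv2.polylines(z,[u.round().astype(int)],True,(0,0,255),1);cv2.imwrite('pics/z14_%d.png'%(ax[0]*10000),z)
  print(proj('side',[*ax,.228]))
```

```text
handle [0.56234401 0.12754177 0.114     ] nest [0.56994401 0.03282677 0.114     ]
[[265.74918405 213.49462276]]
[[265.16071432 213.66174689]]
```

```bash
ls pics | grep z14_
```

```text
z14_5709.png
z14_5725.png
```

View pics/z14_5709.png

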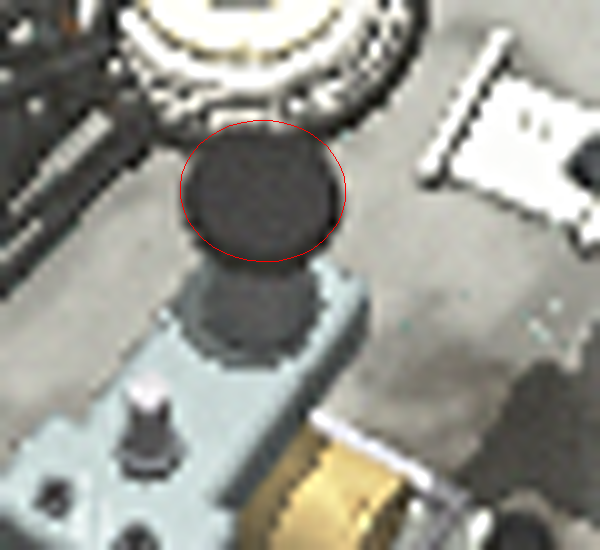

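The knob outline matches the axis estimate (0.571, 0.034), and handle and nest readings put the carriage home. Next I'll move over the knob.

```bash
python3 -c "
from h import *
delta([.571,.0345,.245],.08)"
```

```text
shift [0.0009 0.1322 0.09  ] dr [ 0.0006  0.0023 -0.0025] t 13.85
```

```bash
python3 -m jog '[{"grip":1,"xyz":[0.001,0.03,0],"dr":[0,0,0]},{"grip":1,"xyz":[0.001,0.06,0],"dr":[0,0,0]},{"grip":1,"xyz":[0.001,0.09,0],"dr":[0,0,0]},{"grip":1,"xyz":[0.001,0.12,0],"dr":[0,0,0]},{"grip":1,"xyz":[0.001,0.132,0.02],"dr":[0,0,0]},{"grip":1,"xyz":[0.001,0.132,0.05],"dr":[0,0,0]},{"grip":1,"xyz":[0.001,0.132,0.075],"dr":[0,0,0]},{"grip":1,"xyz":[0.001,0.132,0.085],"dr":[0,0,0]},{"grip":1,"xyz":[0.001,0.132,0.085],"dr":[0,0,0]},{"grip":1,"xyz":[0.001,0.132,0.085],"dr":[0,0,0]},{"grip":1,"xyz":[0.001,0.132,0.085],"dr":[0,0,0]},{"grip":1,"xyz":[0.001,0.132,0.085],"dr":[0,0,0]}]' 45
python3 - <<'E'
from h import *
im=snap('side','s11');zoom(im,'z15',210,150,350,290,5)
delta([.571,.0345,.230],.08)
E
```

```text
time: 14.85
eef_pos: [0.5729, 0.0353, 0.2536]
tcp_rot: [0.999, 0.039, 0.002, 0.0]
contact_force: [0.2, 0.3, 0.5]
opening: -0.005
shift [-0.0019  0.0006  0.0235] dr [ 0.0008 -0.0036 -0.0014] t 14.9
```

View pics/z15.png

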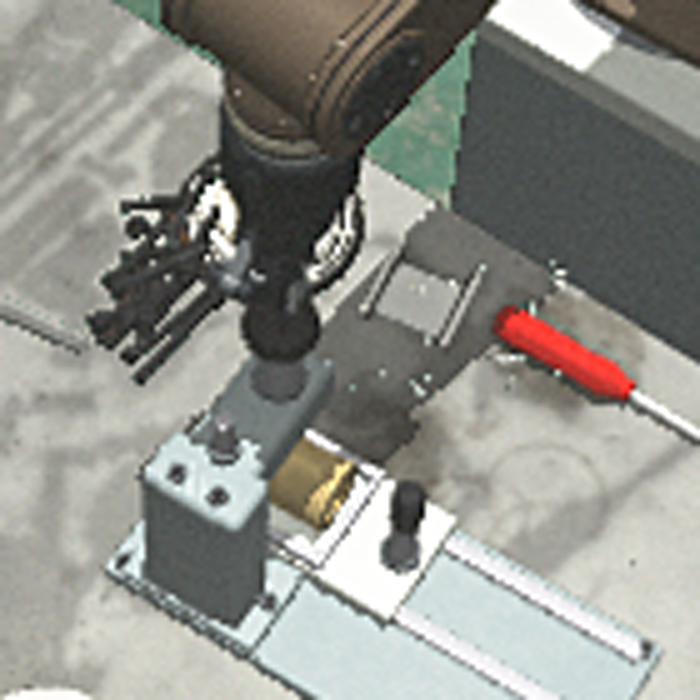

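```bash
python3 -m jog '[{"grip":1,"xyz":[-0.001,0,0.008],"dr":[0,0,0]},{"grip":1,"xyz":[-0.001,0,0.014],"dr":[0,0,0]},{"grip":1,"xyz":[-0.001,0,0.018],"dr":[0,0,0]},{"grip":1,"xyz":[-0.001,0,0.02],"dr":[0,0,0]},{"grip":1,"xyz":[-0.001,0,0.02],"dr":[0,0,0]},{"grip":1,"xyz":[-0.001,0,0.02],"dr":[0,0,0]},{"grip":1,"xyz":[-0.001,0,0.02],"dr":[0,0,0]},{"grip":1,"xyz":[-0.001,0,0.02],"dr":[0,0,0]}]' 45
python3 -m jog '[{"grip":1,"xyz":[0,0,0.001],"dr":[0,0,0]},{"grip":1,"xyz":[0,0,0.002],"dr":[0,0,0]},{"grip":1,"xyz":[0,0,0.003],"dr":[0,0,0]},{"grip":1,"xyz":[0,0,0.004],"dr":[0,0,0]},{"grip":1,"xyz":[0,0,0.004],"dr":[0,0,0]},{"grip":1,"xyz":[0,0,0.004],"dr":[0,0,0]},{"grip":1,"xyz":[0,0,0.004],"dr":[0,0,0]}]' 45
```

```text
time: 15.57
eef_pos: [0.571, 0.0349, 0.2316]
tcp_rot: [0.999, 0.039, 0.0, 0.0]
contact_force: [-0.1, -0.4, -0.5]
opening: -0.0
time: 16.15
eef_pos: [0.5708, 0.035, 0.2277]
tcp_rot: [0.999, 0.039, 0.0, 0.0]
contact_force: [-1.2, 0.4, 1.7]
opening: -0.0
```

```bash
python3 -m jog '[{"grip":1,"xyz":[0,0,0.003],"dr":[0,0,0]},{"grip":1,"xyz":[0,0,0.006],"dr":[0,0,0]},{"grip":1,"xyz":[0,0,0.009],"dr":[0,0,0]},{"grip":1,"xyz":[0,0,0.012],"dr":[0,0,0]},{"grip":1,"xyz":[0,0,0.015],"dr":[0,0,0]},{"grip":1,"xyz":[0,0,0.018],"dr":[0,0,0]},{"grip":1,"xyz":[0,0,0.021],"dr":[0,0,0]},{"grip":1,"xyz":[0,0,0.024],"dr":[0,0,0]},{"grip":1,"xyz":[0,0,0.026],"dr":[0,0,0]},{"grip":1,"xyz":[0,0,0.026],"dr":[0,0,0]},{"grip":1,"xyz":[0,0,0.026],"dr":[0,0,0]},{"grip":1,"xyz":[0,0,0.026],"dr":[0,0,0]}]' 45
python3 -m jog '[{"grip":1,"xyz":[0,0,0.001],"dr":[0,0,0]},{"grip":1,"xyz":[0,0,0.002],"dr":[0,0,0]},{"grip":1,"xyz":[0,0,0.003],"dr":[0,0,0]},{"grip":1,"xyz":[0,0,0.003],"dr":[0,0,0]},{"grip":1,"xyz":[0,0,0.003],"dr":[0,0,0]},{"grip":1,"xyz":[0,0,0.003],"dr":[0,0,0]},{"grip":1,"xyz":[0,0,0.003],"dr":[0,0,0]}]' 45
```

```text
time: 17.15
eef_pos: [0.5711, 0.035, 0.2029]
tcp_rot: [0.999, 0.039, 0.0, 0.0]
contact_force: [-2.6, 0.3, 10.0]
opening: 0.006
time: 17.73
eef_pos: [0.5711, 0.0349, 0.2005]
tcp_rot: [0.999, 0.039, 0.0, 0.0]
contact_force: [-4.0, -0.2, 11.0]
opening: 0.001
```

```bash
python3 -m jog '[{"grip":1,"xyz":[0,0,0.001],"dr":[0,0,0]},{"grip":1,"xyz":[0,0,0.002],"dr":[0,0,0]},{"grip":1,"xyz":[0,0,0.003],"dr":[0,0,0]},{"grip":1,"xyz":[0,0,0.003],"dr":[0,0,0]},{"grip":1,"xyz":[0,0,0.003],"dr":[0,0,0]},{"grip":1,"xyz":[0,0,0.003],"dr":[0,0,0]},{"grip":1,"xyz":[0,0,0.003],"dr":[0,0,0]},{"grip":1,"xyz":[0,0,0.003],"dr":[0,0,0]},{"grip":1,"xyz":[0,0,0.003],"dr":[0,0,0]}]' 45
python3 - <<'E'
from h import *
im=snap('side','s12');zoom(im,'z16',210,150,350,290,5)
s=ctrl.get_state();print(s['eef_pos'],s['contact_force'],s['time'])
for n,p in(('knob',[.571,.0345,.198]),('handle',[.5634,.1285,.114])):print(n,((proj('side',p)-[210,150]+.5)*5))
E
```

```text
time: 18.48
eef_pos: [0.5711, 0.035, 0.198]
tcp_rot: [0.999, 0.039, 0.0, 0.0]
contact_force: [-4.5, -0.6, 12.4]
opening: -0.002
[0.57111389 0.03495521 0.19800527] [-4.55452855  0.84918421 12.52566819] 18.5333
knob [[279.36463014 346.26228742]]
handle [[407.78067835 491.59748034]]
```

View pics/z16.png

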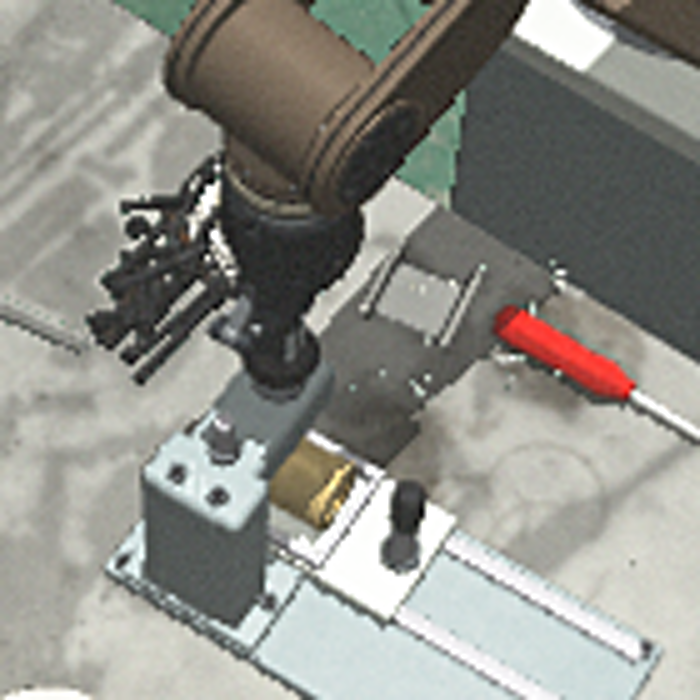

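The knob is down, with its top at z = 0.198 and about 12.5 N of push, which fits a clamped bush. The handle top is at about (407,492), where the home position predicts it. I'll hand it in now.

```bash
python3 -c "
from plant import ctrl
print(ctrl.sign_off())
s=ctrl.get_state();print(s['eef_pos'],s['contact_force'],s['time'])"
```

```text
the job is handed in; nothing more can be done
None
the job is handed in; nothing more can be done
```

The job is handed in at about 18.5 s of the 62 s allowed, with the bush clamped in the press and the knob still held down.

- **Bush:** I picked up the brass bush nearest the base, at about (0.463, -0.262), and laid it lengthwise in the nest. It touched the nest floor at the expected height, and the side camera showed it inside the rim after I let go.
- **Carriage:** I pushed it home by the handle with the fingers shut. It stopped moving at TCP y = 0.151 while the push rose to about 15 N. The handle's position in the picture afterwards fits fully home to about 2 mm.
- **Knob:** The fingers touched its top at z ≈ 0.228 m and pressed it straight down to 0.198 m, level with the gauge post. The push was about 12.5 N, close to the 13 N expected with a bush under the foot.

**Checks:** No check failed. A sideways push of about 4.5 N remained on the knob at the end. The foot on the bush cannot be seen in the pictures, so the clamping is judged from the force and height alone. I made no contact with the elbow fitting, and the cradle and screwdriver still lay in place in the last picture.

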